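# Set up the sampler: plates on the carrier, reagents on their coasters

## Task

Set up the sampler for the next run: lower the bare grey aluminium cooling plate over the four posts of the carrier, fully home, then the white vial plate on top of it, vials up, over the same posts, and stand each reagent bottle upright in the middle of the coaster whose ring has the colour of its cap, well inside the ring. Set everything down gently without dropping it, and leave the glass beaker where it is; the bottles and plates may be done in any order so long as everything ends in its place.

Things in the scene. Friction and masses are not known exactly. Their poses are not given: they have to be found in the camera images.
- red_bottle: Small clear-glass reagent bottle with a white label and a red screw cap, 90 mm tall, upright, about 0.13 kg. Body 46 mm in diameter up to 52 mm, then a shoulder to a neck 26 mm in diameter from 60 mm; the red cap is 32 mm in diameter, from 72 to 90 mm above the base, and is the part to grip. Origin: centre of the base, z up; round, so its yaw means nothing.
- yellow_bottle: Small clear-glass reagent bottle with a white label and a yellow screw cap, 90 mm tall, upright, about 0.13 kg. Body 46 mm in diameter up to 52 mm, then a shoulder to a neck 26 mm in diameter from 60 mm; the yellow cap is 32 mm in diameter, from 72 to 90 mm above the base, and is the part to grip. Origin: centre of the base, z up; round, so its yaw means nothing.
- blue_bottle: Small clear-glass reagent bottle with a white label and a blue screw cap, 90 mm tall, upright, about 0.13 kg. Body 46 mm in diameter up to 52 mm, then a shoulder to a neck 26 mm in diameter from 60 mm; the blue cap is 32 mm in diameter, from 72 to 90 mm above the base, and is the part to grip. Origin: centre of the base, z up; round, so its yaw means nothing.
- red_coaster: Flat round coaster fixed to the bench, 80 mm in diameter, 4 mm thick: a white disc (68 mm) bordered by a red ring. Place of the red-capped bottle. Origin: centre of its underside, on the bench; its yaw means nothing.
- yellow_coaster: Flat round coaster fixed to the bench, 80 mm in diameter, 4 mm thick: a white disc (68 mm) bordered by a yellow ring. Place of the yellow-capped bottle. Origin: centre of its underside, on the bench; its yaw means nothing.
- blue_coaster: Flat round coaster fixed to the bench, 80 mm in diameter, 4 mm thick: a white disc (68 mm) bordered by a blue ring. Place of the blue-capped bottle. Origin: centre of its underside, on the bench; its yaw means nothing.
- carrier: Carrier fixed to the bench: grey flange 130 x 90 x 4 mm, pedestal 110 x 44 mm with its top at 20 mm, four upright brass posts (8 mm thick, tapered tips, top at 56 mm) at x = +-45, y = +-17 mm; the plates' holes have 2 mm to spare all round them. Origin: centre of the underside, x along its length, z up. First plate home: underside at 20 mm; the plate on it: at 34 mm.
- cooling_plate: Bare grey aluminium cooling plate, plain but for its corner holes, 0.22 kg, 110 x 56 x 14 mm (x, y, z), flat on the bench, a 12 mm through hole near each corner at x = +-45, y = +-17 mm. Origin: centre of the underside, z up. Grip its two long edges, across the 56 mm (y axis). Same either way round.
- vial_plate: White vial plate carrying six small amber vials with black caps (fixed in the middle, 18 mm above its top), 0.14 kg, 110 x 56 x 14 mm (x, y, z), flat on the bench, a 12 mm through hole near each corner at x = +-45, y = +-17 mm. Origin: centre of the underside, z up. Grip its two long edges, across the 56 mm (y axis). Same either way round.
- beaker: Small empty glass beaker, about 52 mm across, 55 mm tall, standing loose on the bench in front of the robot; a bystander to be left alone. Origin: centre of its base.

How it is judged:
By the outcome, as a careful person would: the job done as asked, in the order asked, and still so for the second after the job is handed in, with the robot touching nothing.
It also fails if it takes over 141 s, if anything falls off the work surface, if the arm or the gripper's body presses on something with over 40 N, if the wrist force passes 120 N, or if a joint passes its speed limit or range.

## Robot

A 7-joint arm with a two-finger parallel gripper is mounted at the origin on the work surface. World frame = base frame: x ahead of the robot, y to its left, z up, the work surface at z = 0. Lengths are in m, angles in rad, forces in N, time in s.
With the tool pointing down it reaches from about 0.4 to 0.85 m from the base axis. Payload 6.9 kg.
Tool frame: the origin (TCP) lies at the very end of the fingers, on their centre line; the grasp point (between the pads) lies 19 mm behind it; z points along the fingers, y is the line along which they close (so a half turn about z gives the same grasp; the last joint's range is limited). The gripper opens to 85 mm and grips with 20 to 120 N. Pads are 22 mm wide; open, the fingers measure 114 mm over their backs; the gripper's body (76 mm by 85 mm) begins 54 mm behind the grasp point. The pads swing forward as they close: fully open they stand 13 mm farther back than shut.
Start: joints at [-1.071, 0.507, -0.238, 1.5, 0.126, 1.149, -0.155], TCP at [0.24, 0.577, 0.231] pointing down, gripper open.
Joint ranges: [-3.08, 3.08], [-0.24, 2.05], [-1.43, 1.35], [0, 2.5], [-1.52, 4.66], [0.17, 1.96], [-2.89, 2.89]. Speed limits (rad/s): [2.39, 2.39, 3.14, 3.14, 3.14, 3.14, 3.14].

## Interface

Orientations are given as a unit quaternion [w, x, y, z].
In Python, from workcell import bot gives the robot as it stands. The module is installed in compiled form; this text tells all that it offers.
- The arm moves only by the shell command python3 -m inch 'ROWS'. ROWS is JSON, one flat list of numbers, 5 for each row, row after row: the opening, from -1 (shut) to 1 (fully open), then the shift along the tool's x, y, z normalised to -1 to 1, where 1 is 0.25 m, then the turn about the tool's z normalised to -1 to 1, where 1 is pi/4 rad. In form: [hand, tx, ty, tz, twist, hand, tx, ty, tz, twist, ...]. A call has exactly 8 rows; each row shifts and turns the commanded pose from where the row before left it, along the tool's axes as they then stand; what a row does not reach is not made up. A row lasts 1/12 s, in which the tool goes at most 41.7 mm and 7.16 degrees, less where a joint would pass 70% of its speed; a pose out of reach is approached as far as the arm can. A call with a number of a shift or a turn outside -1 to 1 is refused whole. A call with a gripper value outside its range is refused whole. The fingers move at their own pace and stop on an object; the grip force is fixed at half the most. Time passes only in rows, so rows that do not move let the fingers close, or fill a call up. It gives the time, the measured TCP pose, the force, the opening and the grip force at its end, in the units of the state.
- bot.get_state(): the state, without advancing time (a new reading comes with each control period).
- bot.capture(name): name is "scene" or "top"; returns the picture (384x512x3 uint8, red, green, blue); there is no depth.
- bot.get_calibration(name): a dict with "vertical_fov" (degrees; the focal length in pixels is half the picture's height over the tangent of half this angle, whatever the lens; pixels are square), "cx", "cy" (the principal point, pixels), "R" (3x3) and "t" (3): a world point X has camera coordinates R X + t. Camera axes: x right, y down, z forward; pixel columns grow to the right and rows downward; lengths in m; the calibration is good to about 2 mm. A picture is of the moment at which its call begins. get_calibration takes no time and is no camera call.
- bot.sign_off(): hands the job in; it is judged then, once.
The state is a dict: "t": time; "joint_pos": joint angles; "joint_vel": joint speeds; "joint_efforts": joint torques, N m; "ee_pos": TCP position; "eef_rot": TCP orientation; "ft_force": force on the tool from outside, world axes, zero at the start; "wrist_torque": the same for the moment, N m; "width": finger opening in m; "gripper_force": force on a finger pad.
Only numpy, scipy, OpenCV 4.12 (cv2) and the standard library are available. Lean on these libraries where they do the work, as an engineer would, in place of code of your own. Each camera call takes 0.05 s, during which the arm holds its last target. There are 200 camera calls.

## Working session

There is one attempt and no reset: what is moved stays moved. The work goes in short steps, Python scripts to look and compute and a shell command to move; the robot and the scene stay as the last step left them, time stands still between calls to the robot, and variables do not carry over. Pictures are saved under pics/ and viewed, at most 14 in all, crops included, and the job is handed in when it is done.

```bash
mkdir -p pics
python3 - <<'E'
from workcell import bot
import cv2,json
for n in("scene","top"):
    c=bot.get_calibration(n);print(n,c)
    cv2.imwrite(f"pics/{n}0.png",cv2.resize(bot.capture(n)[:,:,::-1],(800,600),interpolation=cv2.INTER_CUBIC))
s=bot.get_state();print(s)
E
```

```text
scene {'vertical_fov': 49.49791138238912, 'cx': 256.5859792491962, 'cy': 187.32497880431148, 'R': array([[ 0.83352435,  0.55234126,  0.01250127],
       [ 0.40016034, -0.58796136, -0.7029745 ],
       [-0.38093156,  0.59094887, -0.71110518]]), 't': array([-0.46059965, -0.19087978,  1.29851801])}
top {'vertical_fov': 57.317073402956154, 'cx': 255.06361597286056, 'cy': 195.7636450641659, 'R': array([[-8.17204065e-04, -9.99546990e-01, -3.00856746e-02],
       [-9.98381323e-01,  2.52645090e-03, -5.68185735e-02],
       [ 5.68688440e-02,  2.99905432e-02, -9.97931111e-01]]), 't': array([0.01154508, 0.54462921, 0.95977974])}
{'t': 0.1, 'joint_pos': array([-1.07053346,  0.50825434, -0.23750971,  1.50102733,  0.12566979,
        1.14892204, -0.15483645]), 'joint_vel': array([ 0.00042726, -0.00157494,  0.00125108, -0.00156113, -0.00160238,
       -0.00085628, -0.00151026]), 'joint_efforts': array([-4.14374052e-03, -6.21826744e+01, -2.19428524e+00, -2.50203896e+01,
        1.26205425e-02,  7.87378347e-03, -1.24162807e-05]), 'ee_pos': array([0.24026334, 0.5764786 , 0.23051741]), 'eef_rot': array([-1.52133354e-04,  1.96130064e-01,  9.80577552e-01, -7.99546037e-04]), 'ft_force': array([-0.1694958 ,  0.01154013,  0.18471916]), 'wrist_torque': array([-0.03416229,  0.01568844, -0.00429323]), 'gripper_force': 0.0, 'width': 0.08535678102347508}
```

View pics/top0.png

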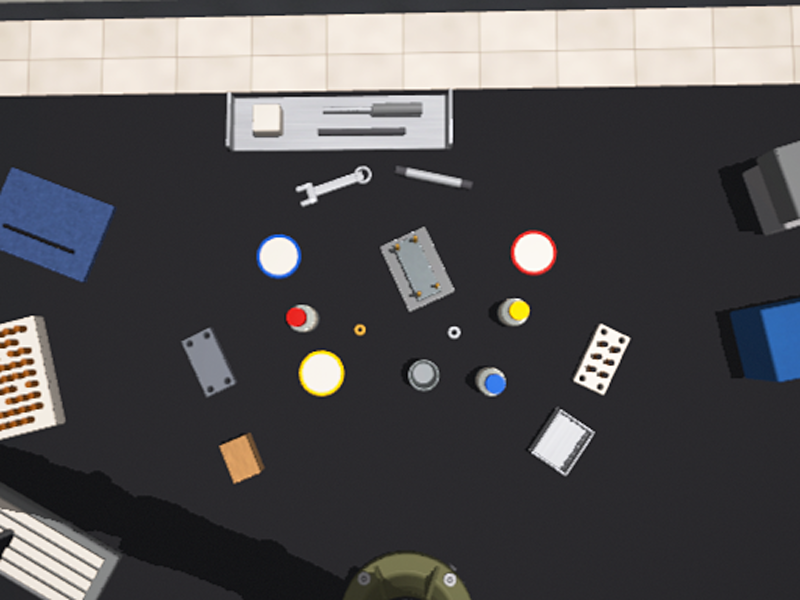

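View pics/scene0.png

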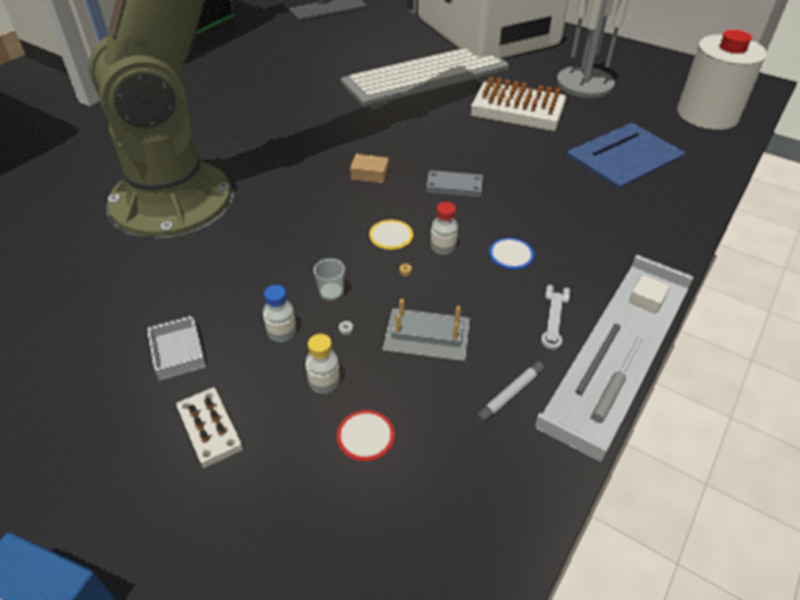

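The top view shows (800 px picture) the coasters blue (279,256), red (533,252), yellow (321,373). Caps are red (296,317), yellow (519,310), blue (494,383). The carrier is at (417,268), the cooling plate at (208,361), the vial plate at (602,358) and the beaker at (423,375). The scene view agrees. Next I take enlarged crops and colour centroids.

```bash
cat > h.py <<'E'
from workcell import bot
import cv2,numpy as np
def K(n):
    c=bot.get_calibration(n);f=192/np.tan(np.radians(c["vertical_fov"]/2));return c,f
def ray(n,u,v,z):
    "world point on plane z seen at native pixel u,v"
    c,f=K(n);d=c["R"].T@np.array([(u-c["cx"])/f,(v-c["cy"])/f,1]);o=-c["R"].T@c["t"]
    return (o+d*(z-o[2])/d[2])
def proj(n,X):
    c,f=K(n);p=c["R"]@np.asarray(X)+c["t"];return p[:2]/p[2]*f+[c["cx"],c["cy"]]
E
python3 - <<'E'
from h import *
im=bot.capture("top")[:,:,::-1].copy(); np.save("top.npy",im)
hsv=cv2.cvtColor(im,cv2.COLOR_BGR2HSV)
# caps
for n,(u,v),h in(("red",(296,317),0),("yellow",(519,310),27),("blue",(494,383),108),):
    u/=1.5625;v/=1.5625
    d=(hsv[...,0].astype(int)-h+90)%180-90
    m=((abs(d)<10)&(hsv[...,1]>130)&(hsv[...,2]>90)).astype(np.uint8)
    Y,X=np.nonzero(m);k=np.hypot(X-u,Y-v)<11
    print(n,"cap",k.sum(),X[k].mean(),Y[k].mean(),ray("top",X[k].mean(),Y[k].mean(),.09).round(4))
for n,(u,v) in dict(blue=(279,256),red=(533,252),yellow=(321,373)).items():
    u/=1.5625;v/=1.5625
    Y,X=np.nonzero(im.max(2)>90);k=np.hypot(X-u,Y-v)<18
    print(n,"coaster",k.sum(),ray("top",X[k].mean(),Y[k].mean(),.004).round(4))
for n,(u,v),t in(("cool",(208,361),75),("vial",(602,358),100)):
    u/=1.5625;v/=1.5625
    m=(im.max(2)>t).astype(np.uint8);Y,X=np.nonzero(m);k=np.hypot(X-u,Y-v)<29
    P=np.c_[X[k],Y[k]].astype(np.float32);b=cv2.boxPoints(cv2.minAreaRect(P))
    W=np.array([ray("top",*p,.014) for p in b]);print(n,W.round(4).tolist(),W.mean(0).round(4))
def crop(u,v,r=34):
    u=int(u/1.5625);v=int(v/1.5625);print("crop org",u-r,v-r);return cv2.resize(im[v-r:v+r,u-r:u+r],(400,400)[:2] if 0 else (266,266),interpolation=cv2.INTER_CUBIC)
cv2.imwrite("pics/crops.png",np.hstack([crop(208,361),crop(417,268),crop(602,358)]))
E
```

```text
red cap 130 188.91538461538462 202.55384615384617 [0.5233 0.1789 0.09  ]
yellow cap 131 332.0687022900763 198.23664122137404 [ 0.5336 -0.1878  0.09  ]
blue cap 127 316.54330708661416 245.40944881889763 [ 0.4142 -0.1472  0.09  ]
blue coaster 659 [0.6373 0.2302 0.004 ]
red coaster 684 [ 0.6417 -0.2307  0.004 ]
yellow coaster 704 [0.4258 0.1507 0.004 ]
cool [[0.4838, 0.4038, 0.014], [0.5087, 0.3493, 0.014], [0.4076, 0.3006, 0.014], [0.3829, 0.3547, 0.014]] [0.4458 0.3521 0.014 ]
vial [[0.4132, -0.2922, 0.014], [0.5152, -0.3415, 0.014], [0.4891, -0.3961, 0.014], [0.3875, -0.3467, 0.014]] [ 0.4512 -0.3441  0.014 ]
crop org 99 197
crop org 232 137
crop org 351 195
```

View pics/crops.png

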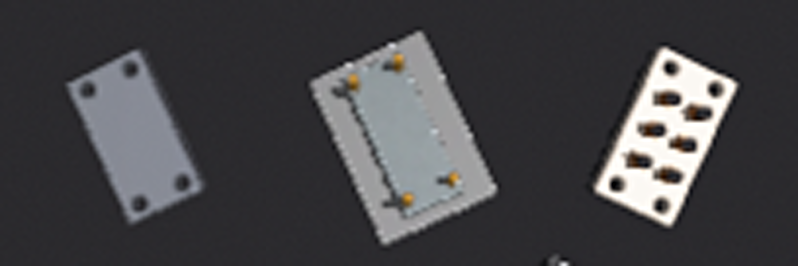

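The crops show cooling plate holes at about (88,89), (131,69), (182,182), (139,203). Vial plate holes are at (671,67), (716,89), (617,184), (662,205). Post tips are at (397,61), (353,81), (454,179), (407,199), and the flange corners are (422,31), (311,82), (383,243), (497,190).

Run:
```python
from h import *
def w(pts,org,off,z):
    return np.array([ray("top",org[0]+(p[0]-off+.5)/3.912-.5,org[1]+(p[1]+.5)/3.912-.5,z) for p in pts])
def rep(n,W,pairs):
    d=sum((W[b]-W[a])/np.linalg.norm(W[b]-W[a]) for a,b in pairs)
    print(n,W.mean(0).round(4),"yaw",np.degrees(np.arctan2(d[1],d[0])).round(2),[np.linalg.norm(W[b]-W[a]).round(4) for a,b in pairs])
rep("cool",w([(88,89),(131,69),(182,182),(139,203)],(99,197),0,.014),[(3,0),(2,1)])
rep("vial",w([(671,67),(716,89),(617,184),(662,205)],(351,195),532,.014),[(2,0),(3,1)])
rep("posts",w([(397,61),(353,81),(454,179),(407,199)],(232,137),266,.054),[(2,0),(3,1)])
rep("flange",w([(422,31),(311,82),(383,243),(497,190)],(232,137),266,.004),[(3,0),(2,1)])
im=bot.capture("scene")[:,:,::-1].copy();hsv=cv2.cvtColor(im,cv2.COLOR_BGR2HSV)
for n,(u,v),h,X0 in(("red",(446,209),0,(.5233,.1789,.09)),("yellow",(319,344),25,(.5336,-.1878,.09)),("blue",(275,294),110,(.4142,-.1472,.09))):
    d=(hsv[...,0].astype(int)-h+90)%180-90
    Y,X=np.nonzero((abs(d)<10)&(hsv[...,1]>130)&(hsv[...,2]>60));k=np.hypot(X-u/1.5625,Y-v/1.5625)<11
    print(n,k.sum(),ray("scene",X[k].mean(),Y[k].mean(),.081).round(4))
for n,(u,v) in dict(blue=(511,253),red=(366,435),yellow=(391,234)).items():
    Y,X=np.nonzero(im.max(2)>90);k=np.hypot(X-u/1.5625,(Y-v/1.5625)*1.2)<21
    print(n,"coaster",k.sum(),ray("scene",X[k].mean(),Y[k].mean(),.004).round(4))
cv2.imwrite("pics/s2.png",cv2.resize(im[185:235,240:310],(700,500),interpolation=cv2.INTER_CUBIC))
r=bot.get_state()["eef_rot"];from scipy.spatial.transform import Rotation as R
print(R.from_quat(r[[1,2,3,0]]).as_matrix().round(3))
```

```text
cool [0.4462 0.3517 0.014 ] yaw 25.43 [np.float64(0.0897), np.float64(0.0891)]
vial [ 0.4516 -0.3449  0.014 ] yaw -25.73 [np.float64(0.0905), np.float64(0.0897)]
posts [ 0.6119 -0.0214  0.054 ] yaw 24.87 [np.float64(0.0901), np.float64(0.0893)]
flange [ 0.6139 -0.0218  0.004 ] yaw 24.37 [np.float64(0.1273), np.float64(0.1277)]
red 122 [0.5234 0.1839 0.081 ]
yellow 197 [ 0.5333 -0.1844  0.081 ]
blue 160 [ 0.4141 -0.1439  0.081 ]
blue coaster 485 [0.6405 0.2306 0.004 ]
red coaster 1016 [ 0.6443 -0.2303  0.004 ]
yellow coaster 469 [0.4292 0.1509 0.004 ]
[[-0.923  0.385 -0.   ]
 [ 0.385  0.923 -0.001]
 [-0.    -0.001 -1.   ]]
```

View pics/s2.png

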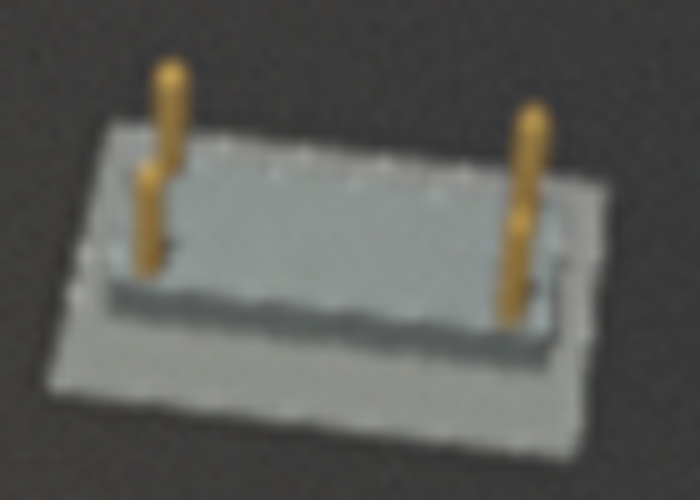

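The crop shows the carrier clear, with four posts upright. Next I turn the tool to the cooling plate's yaw.

```bash
cat > go.py <<'E'
# usage: go.py x y z yawY(deg) -> totals in normalised move units from the measured pose
import sys;from h import *;from scipy.spatial.transform import Rotation as R
s=bot.get_state();r=s["eef_rot"];M=R.from_quat(r[[1,2,3,0]]).as_matrix()
a=np.degrees(np.arctan2(M[1,1],M[0,1]))
print("t",round(s["t"],2),"pos",s["ee_pos"].round(4),"yawY",a.round(2),"tilt",np.degrees(np.arccos(-M[2,2])).round(2),"w",round(s["width"],4),"gf",round(float(s["gripper_force"]),1),"F",s["ft_force"].round(1),"j7",s["joint_pos"][6].round(2))
if len(sys.argv)>1:
    x,y,z,A=map(float,sys.argv[1:5]);d=(A-a+90)%180-90
    for nm,ang in(("now",a),("after twist",a+d)):
        q=np.radians(ang);ey=np.array([np.cos(q),np.sin(q)]);ex=np.array([-ey[1],ey[0]])
        D=np.array([x,y])-s["ee_pos"][:2]
        print(nm,"tx %.3f ty %.3f tz %.3f"%(D@ex/.25,D@ey/.25,(s["ee_pos"][2]-z)/.25),"twist %.3f"%(-d/45))
E
python3 -m inch '[1,0,0,0,-0.1333, 1,0,0,0,-0.1333, 1,0,0,0,-0.1333, 1,0,0,0,-0.1333, 1,0,0,0,-0.1333, 1,0,0,0,-0.1333, 1,0,0,0,-0.1333, 1,0,0,0,-0.1333]'
python3 go.py .4465 .3517 .06 115.4
```

```text
t: 0.87
ee_pos: [0.2404, 0.5767, 0.231]
eef_rot: [-0.0, -0.222, 0.975, -0.0]
ft_force: [0.3, 0.2, -0.1]
width: 0.0856
gripper_force: 0.0
t 0.87 pos [0.2404 0.5767 0.231 ] yawY 115.66 tilt 0.03 w 0.0856 gf 0.0 F [ 0.3  0.2 -0.1] j7 0.58
now tx -0.353 ty -1.168 tz 0.684 twist 0.006
after twist tx -0.359 ty -1.167 tz 0.684 twist 0.006
```

```bash
python3 -m inch '[1,-0.0256,-0.0834,0.0489,0, 1,-0.0256,-0.0834,0.0489,0, 1,-0.0256,-0.0834,0.0489,0, 1,-0.0256,-0.0834,0.0489,0, 1,-0.0256,-0.0834,0.0489,0, 1,-0.0256,-0.0834,0.0489,0, 1,-0.0256,-0.0834,0.0489,0, 1,-0.0256,-0.0834,0.0489,0]' >/dev/null
python3 -m inch '[1,-0.0256,-0.0834,0.0489,0, 1,-0.0256,-0.0834,0.0489,0, 1,-0.0256,-0.0834,0.0489,0, 1,-0.0256,-0.0834,0.0489,0, 1,-0.0256,-0.0834,0.0489,0, 1,-0.0256,-0.0834,0.0489,0, 1,0,0,0,0, 1,0,0,0,0]' >/dev/null
python3 go.py .4465 .3517 .005 115.4
python3 - <<'E'
from h import *
for n in("top","scene"):
    im=bot.capture(n)[:,:,::-1]
    u,v=map(int,proj(n,[.4465,.3517,.06]))
    u0=max(u-50,0);v0=max(v-50,0);print(u0,v0)
    globals()[n]=cv2.resize(im[v0:v0+100,u0:u0+100],(400,400),interpolation=cv2.INTER_CUBIC)
cv2.imwrite("pics/g1.png",np.hstack([top,scene]))
E
```

```text
t 2.2 pos [0.4471 0.3498 0.0592] yawY 115.19 tilt 0.12 w 0.0855 gf 0.0 F [-0.3  1.1  0.7] j7 0.97
now tx -0.001 ty 0.008 tz 0.217 twist -0.005
after twist tx -0.001 ty 0.008 tz 0.217 twist -0.005
76 181
240 53
```

View pics/g1.png

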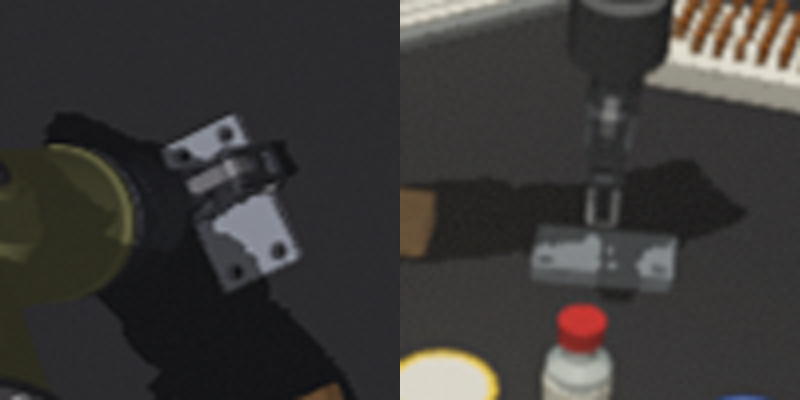

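The crops show the open fingers straddling the plate at about its middle, top (240,175) and scene (603,205). I descend and grip.

```bash
python3 -m inch '[1,0,0.002,0.0275,0, 1,0,0.002,0.0275,0, 1,0,0.002,0.0275,0, 1,0,0.002,0.0275,0, 1,0,0,0.0275,0, 1,0,0,0.0275,0, 1,0,0,0.0275,0, 1,0,0,0.0275,0]'
python3 -m inch '[-1,0,0,0,0, -1,0,0,0,0, -1,0,0,0,0, -1,0,0,0,0, -1,0,0,0,0, -1,0,0,0,0, -1,0,0,0,0, -1,0,0,0,0]'
python3 -m inch '[-1,0,0,-0.01,0, -1,0,0,-0.01,0, -1,0,0,-0.02,0, -1,0,0,-0.04,0, -1,0,0,-0.05,0, -1,0,0,-0.05,0, -1,0,0,0,0, -1,0,0,0,0]'
python3 go.py .613 -.0215 .16 114.6
```

```text
t: 2.97
ee_pos: [0.4455, 0.3533, 0.0043]
eef_rot: [-0.0, -0.22, 0.976, -0.0]
ft_force: [-0.2, -0.4, 0.2]
width: 0.0851
gripper_force: 0.0
t: 3.63
ee_pos: [0.4456, 0.3535, 0.0057]
eef_rot: [0.0, -0.22, 0.976, 0.0]
ft_force: [-2.0, -0.7, 6.5]
width: 0.0532
gripper_force: 63.6
t: 4.3
ee_pos: [0.4461, 0.3537, 0.0511]
eef_rot: [0.001, -0.219, 0.976, 0.0]
ft_force: [0.4, 0.4, -1.9]
width: 0.0533
gripper_force: 63.4
t 4.3 pos [0.4461 0.3537 0.0511] yawY 115.35 tilt 0.12 w 0.0533 gf 63.4 F [ 0.4  0.4 -1.9] j7 0.95
now tx 0.039 ty -1.642 tz -0.436 twist 0.017
after twist tx 0.018 ty -1.642 tz -0.436 twist 0.017
```

```bash
python3 -m inch '[-1,0,0,-0.08,0.017, -1,0,-0.03,-0.08,0, -1,0,-0.06,-0.08,0, -1,0,-0.09,-0.08,0, -1,0,-0.09,-0.06,0, -1,0,-0.1,-0.056,0, -1,0,-0.1,0,0, -1,0,-0.1,0,0]' >/dev/null
python3 -m inch '[-1,0,-0.1,0,0, -1,0,-0.1,0,0, -1,0,-0.1,0,0, -1,0,-0.1,0,0, -1,0,-0.1,0,0, -1,0,-0.1,0,0, -1,0,-0.1,0,0, -1,0,-0.1,0,0]' >/dev/null
python3 -m inch '[-1,0.003,-0.1,0.04,0, -1,0.003,-0.08,0.04,0, -1,0.003,-0.05,0.04,0, -1,0.003,-0.03,0.04,0, -1,0.003,-0.012,0.04,0, -1,0.003,0,0,0, -1,0,0,0,0, -1,0,0,0,0]' 
python3 go.py .613 -.0215 .09 114.6
```

```text
t: 6.3
ee_pos: [0.6123, -0.02, 0.1095]
eef_rot: [0.0, -0.214, 0.977, 0.0]
ft_force: [0.0, 0.1, -2.2]
width: 0.0534
gripper_force: 64.0
t 6.3 pos [ 0.6123 -0.02    0.1095] yawY 114.72 tilt 0.05 w 0.0534 gf 64.0 F [ 0.   0.1 -2.2] j7 1.71
now tx -0.000 ty -0.007 tz 0.078 twist 0.003
after twist tx -0.000 ty -0.007 tz 0.078 twist 0.003
```

```bash
python3 -m inch '[-1,0,-0.007,0.02,0.003, -1,0,0,0.035,0, -1,0,0,0.035,0, -1,0,0,0.035,0, -1,0,0,0.025,0, -1,0,0,0.01,0, -1,0,0,0,0, -1,0,0,0,0]' 
python3 go.py .613 -.0215 .025 114.6
python3 - <<'E'
from h import *
for n in("top","scene"):
    im=bot.capture(n)[:,:,::-1]
    u,v=map(int,proj(n,[.613,-.0215,.06]))
    u0=max(u-35,0);v0=max(v-35,0);print(u0,v0)
    globals()[n]=cv2.resize(im[v0:v0+70,u0:u0+70],(400,400),interpolation=cv2.INTER_CUBIC)
cv2.imwrite("pics/g2.png",np.hstack([top,scene]))
E
```

```text
t: 6.97
ee_pos: [0.6131, -0.0233, 0.069]
eef_rot: [-0.0, -0.212, 0.977, 0.0]
ft_force: [0.4, 0.6, -2.1]
width: 0.053
gripper_force: 64.0
t 6.97 pos [ 0.6131 -0.0233  0.069 ] yawY 114.47 tilt 0.02 w 0.053 gf 64.0 F [ 0.4  0.6 -2.1] j7 1.69
now tx -0.003 ty 0.007 tz 0.176 twist -0.003
after twist tx -0.003 ty 0.007 tz 0.176 twist -0.003
231 134
237 162
```

View pics/g2.png

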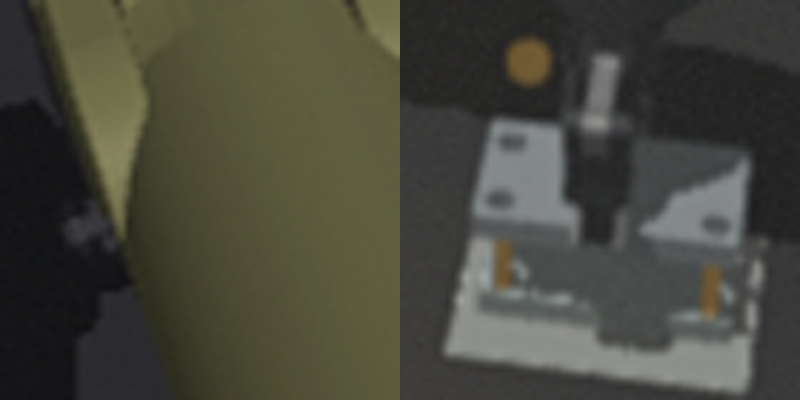

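The top view is blocked by the arm. The scene crop shows the plate above the posts with holes at (512,141), (500,199), (715,223). I compare these with the post tips from the earlier scene crop.

```bash
cat > fit.py <<'E'
from h import *
from scipy.optimize import least_squares
def fit(pts,loc,z,org,s,x0=(.613,-.0215,24.6)):
    "pose (x,y,yaw) of points loc(mm) at heights z from scene pixels"
    P=(np.array(pts,float)+.5)/s-.5+org;L=np.array(loc)/1000;z=np.broadcast_to(z,len(L))
    def f(p):
        a=np.radians(p[2]);R=np.array([[np.cos(a),-np.sin(a)],[np.sin(a),np.cos(a)]]);W=L@R.T+p[:2]
        return np.concatenate([proj("scene",[*w,zz])-q for w,zz,q in zip(W,z,P)])
    r=least_squares(f,x0,x_scale=[.01,.01,1]);return r.x.round(4),r.fun.round(2)
E
python3 - <<'E'
from fit import *
# image order in scene: up-left, up-right, low-left, low-right
a=np.radians(24.6)
for l in[(45,17),(45,-17),(-45,17),(-45,-17)]:
    W=np.array([.613+(l[0]*np.cos(a)-l[1]*np.sin(a))/1e3,-.0215+(l[0]*np.sin(a)+l[1]*np.cos(a))/1e3,.0545])
    print(l,((proj("scene",W)-[240,185])*10).round(0), ((proj("scene",W+[0,0,.024])-[237,162])*5.714).round(0))
E
```

```text
(45, 17) [518. 114.] [317. 157.]
(45, -17) [504. 215.] [309. 215.]
(-45, 17) [155.  70.] [106. 132.]
(-45, -17) [133. 169.] [ 94. 189.]
```

Run:
```python
from fit import *
T=[(-45,17),(45,17),(-45,-17),(45,-17)]
print("tips",fit([(172,68),(533,110),(149,168),(519,213)],T,.0545,(240,185),10))
F=[(-65,45),(65,45),(65,-45),(-65,-45)]
print("flange",fit([(116,120),(609,184),(577,461),(47,391)],F,.004,(240,185),10))
print("bases(front pair edge)",fit([(148,272),(510,320)],[(-45,-21),(45,-21)],.02,(240,185),10))
H=[(-45,17),(-45,-17),(45,-17)]
for z in(.077,.079):print("plate",fit([(112,141),(100,199),(315,223)],H,z,(237,162),5.714))
```

```text
tips (array([ 6.14100e-01, -1.80000e-02,  2.47535e+01]), array([-0.13, -0.01, -0.  ,  0.12,  0.03, -0.06,  0.09, -0.04]))
flange (array([ 6.16100e-01, -2.03000e-02,  2.41327e+01]), array([-0.31,  0.42,  0.08,  0.44, -0.05, -0.3 ,  0.27, -0.47]))
bases(front pair edge) (array([ 6.14600e-01, -1.75000e-02,  2.41521e+01]), array([-0.01, -0.  ,  0.01,  0.  ]))
plate (array([ 6.15400e-01, -2.24000e-02,  2.52184e+01]), array([-0.08,  0.02, -0.06, -0.09,  0.13,  0.05]))
plate (array([ 6.1640e-01, -2.4100e-02,  2.5193e+01]), array([-0.1 , -0.  , -0.1 , -0.09,  0.2 ,  0.08]))
```

```bash
python3 -m inch '[-1,0,0.017,0,0, -1,0,0,0,0, -1,0,0,0.012,0, -1,0,0,0.012,0, -1,0,0,0.012,0, -1,0,0,0.012,0, -1,0,0,0.012,0, -1,0,0,0,0]' 
python3 -m inch '[-1,0,0,0.005,0, -1,0,0,0.005,0, -1,0,0,0.005,0, -1,0,0,0.005,0, -1,0,0,0,0, -1,0,0,0,0, -1,0,0,0,0, -1,0,0,0,0]' 
python3 go.py .6117 -.0195 .025 114.6
```

```text
t: 7.73
ee_pos: [0.6113, -0.0196, 0.0534]
eef_rot: [-0.0, -0.212, 0.977, 0.0]
ft_force: [0.5, -0.5, -1.3]
width: 0.0537
gripper_force: 64.0
t: 8.4
ee_pos: [0.6114, -0.0195, 0.0492]
eef_rot: [0.0, -0.212, 0.977, -0.0]
ft_force: [1.1, -1.0, -2.2]
width: 0.0536
gripper_force: 64.0
t 8.4 pos [ 0.6114 -0.0195  0.0492] yawY 114.47 tilt 0.01 w 0.0536 gf 64.0 F [ 1.1 -1.  -2.2] j7 1.67
now tx -0.001 ty -0.000 tz 0.097 twist -0.003
after twist tx -0.001 ty -0.000 tz 0.097 twist -0.003
```

Posts entered with no vertical load. I continue down slowly.

```bash
python3 -m inch '[-1,0,0,0.012,0, -1,0,0,0.012,0, -1,0,0,0.012,0, -1,0,0,0.012,0, -1,0,0,0.012,0, -1,0,0,0.012,0, -1,0,0,0.005,0, -1,0,0,0,0]' 
python3 -m inch '[-1,0,0,0.004,0, -1,0,0,0.004,0, -1,0,0,0.004,0, -1,0,0,0.004,0, -1,0,0,0,0, -1,0,0,0,0, -1,0,0,0,0, -1,0,0,0,0]' 
python3 go.py .6117 -.0195 .025 114.6
```

```text
t: 9.07
ee_pos: [0.6113, -0.0196, 0.0295]
eef_rot: [-0.0, -0.212, 0.977, -0.0]
ft_force: [1.3, -0.9, -2.3]
width: 0.0532
gripper_force: 64.0
t: 9.73
ee_pos: [0.6114, -0.0195, 0.0259]
eef_rot: [0.0, -0.212, 0.977, 0.0]
ft_force: [1.4, 0.2, -2.7]
width: 0.0535
gripper_force: 63.9
t 9.73 pos [ 0.6114 -0.0195  0.0259] yawY 114.47 tilt 0.01 w 0.0535 gf 63.9 F [ 1.4  0.2 -2.7] j7 1.65
now tx -0.001 ty -0.001 tz 0.004 twist -0.003
after twist tx -0.001 ty -0.001 tz 0.004 twist -0.003
```

```bash
python3 -m inch '[-1,0,0,0.002,0, -1,0,0,0.002,0, -1,0,0,0.002,0, -1,0,0,0.002,0, -1,0,0,0,0, -1,0,0,0,0, -1,0,0,0,0, -1,0,0,0,0]'
```

```text
t: 10.4
ee_pos: [0.6115, -0.0195, 0.0257]
eef_rot: [0.0, -0.212, 0.977, -0.0]
ft_force: [-3.8, -1.3, 13.9]
width: 0.0538
gripper_force: 65.8
```

Home, with contact at z 0.0257. I relax the push, open and rise.

```bash
python3 -m inch '[-1,0,0,-0.006,0, -1,0,0,0,0, 1,0,0,0,0, 1,0,0,0,0, 1,0,0,0,0, 1,0,0,0,0, 1,0,0,0,0, 1,0,0,0,0]' 
python3 -m inch '[1,0,0,-0.02,0, 1,0,0,-0.06,0, 1,0,0,-0.1,0, 1,0,0,-0.1,0, 1,0,0,-0.1,0, 1,0,0,-0.1,0, 1,0,0,0,0, 1,0,0,0,0]' 
python3 go.py .451 -.3435 .15 64.3
```

```text
t: 11.07
ee_pos: [0.6112, -0.0194, 0.0253]
eef_rot: [-0.0, -0.212, 0.977, 0.0]
ft_force: [-0.5, -0.4, -0.5]
width: 0.0858
gripper_force: 0.0
t: 11.73
ee_pos: [0.6123, -0.0194, 0.1473]
eef_rot: [0.002, -0.212, 0.977, -0.0]
ft_force: [-0.5, -0.7, -0.8]
width: 0.0854
gripper_force: 0.0
t 11.73 pos [ 0.6123 -0.0194  0.1473] yawY 114.46 tilt 0.21 w 0.0854 gf 0.0 F [-0.5 -0.7 -0.8] j7 1.73
now tx 1.124 ty -0.913 tz -0.011 twist 1.115
after twist tx 0.019 ty -1.448 tz -0.011 twist 1.115
```

```bash
python3 -m inch '[1,0,0,0,0.139, 1,0,0,0,0.139, 1,0,0,0,0.139, 1,0,0,0,0.139, 1,0,0,0,0.139, 1,0,0,0,0.139, 1,0,0,0,0.139, 1,0,0,0,0.139]' >/dev/null
python3 -m inch '[1,0,-0.05,0,0, 1,0,-0.1,0,0, 1,0,-0.1,0,0, 1,0,-0.1,0,0, 1,0,-0.1,0,0, 1,0,-0.1,0,0, 1,0,-0.1,0,0, 1,0,-0.1,0,0]' >/dev/null
python3 -m inch '[1,0,-0.1,0,0, 1,0,-0.1,0,0, 1,0,-0.1,0,0, 1,0,-0.1,0,0, 1,0,-0.1,0.04,0, 1,0,-0.1,0.08,0, 1,0.01,-0.08,0.08,0, 1,0.01,-0.018,0.08,0]' >/dev/null
python3 -m inch '[1,0,0,0,0, 1,0,0,0,0, 1,0,0,0,0, 1,0,0,0,0, 1,0,0,0,0, 1,0,0,0,0, 1,0,0,0,0, 1,0,0,0,0]' 
python3 go.py .451 -.3435 .005 64.3
python3 - <<'E'
from h import *
im=bot.capture("top")[:,:,::-1]
A=cv2.resize(im[137:205,232:300],(400,400),interpolation=cv2.INTER_CUBIC)
B=cv2.resize(im[181:281,335:435],(400,400),interpolation=cv2.INTER_CUBIC)
cv2.imwrite("pics/g3.png",np.hstack([A,B]))
E
```

```text
t: 14.4
ee_pos: [0.4509, -0.3437, 0.0758]
eef_rot: [0.0, 0.221, 0.975, -0.0]
ft_force: [-1.1, -0.1, -0.6]
width: 0.0852
gripper_force: 0.0
t 14.4 pos [ 0.4509 -0.3437  0.0758] yawY 64.47 tilt 0.03 w 0.0852 gf 0.0 F [-1.1 -0.1 -0.6] j7 1.6
now tx -0.000 ty 0.001 tz 0.283 twist 0.004
after twist tx -0.000 ty 0.001 tz 0.283 twist 0.004
```

View pics/g3.png

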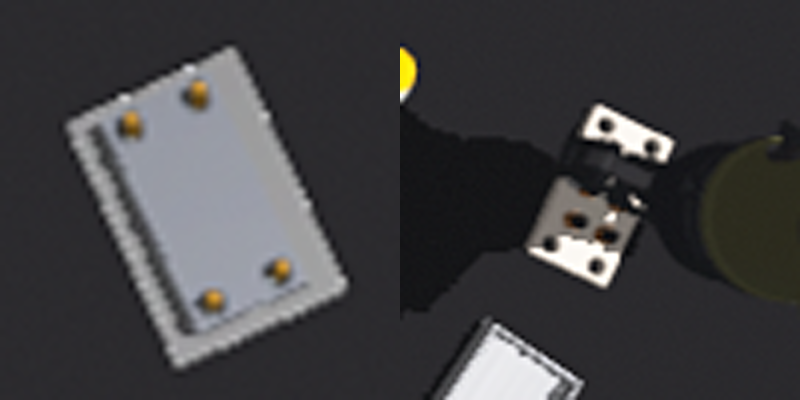

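The left crop shows the cooling plate flat on the pedestal with all four posts through its holes. The right crop shows the gripper astride the vial plate at (600,190). I descend and grip.

```bash
python3 -m inch '[1,0,0.002,0.045,0, 1,0,0,0.045,0, 1,0,0,0.045,0, 1,0,0,0.045,0, 1,0,0,0.04,0, 1,0,0,0.03,0, 1,0,0,0.02,0, 1,0,0,0.011,0]'
python3 -m inch '[-1,0,0,0,0, -1,0,0,0,0, -1,0,0,0,0, -1,0,0,0,0, -1,0,0,0,0, -1,0,0,0,0, -1,0,0,0,0, -1,0,0,0,0]'
python3 go.py
python3 -m inch '[-1,0,0,-0.01,0, -1,0,0,-0.02,0, -1,0,0,-0.06,0, -1,0,0,-0.1,0, -1,0,0,-0.1,0, -1,0,0,-0.1,0, -1,0,0,-0.1,0, -1,0,0,-0.05,0]'
python3 go.py .6114 -.0195 .14 114.6
```

```text
t: 15.12
ee_pos: [0.4505, -0.3432, 0.0042]
eef_rot: [-0.0, 0.221, 0.975, 0.0]
ft_force: [0.2, 0.4, 0.0]
width: 0.0853
gripper_force: 0.0
t: 15.78
ee_pos: [0.451, -0.3436, 0.0062]
eef_rot: [0.001, 0.221, 0.975, -0.0]
ft_force: [-2.5, 0.6, 5.4]
width: 0.0537
gripper_force: 62.4
t 15.78 pos [ 0.451  -0.3436  0.0062] yawY 64.42 tilt 0.07 w 0.0537 gf 62.4 F [-2.5  0.6  5.4] j7 1.57
t: 16.45
ee_pos: [0.4517, -0.3441, 0.1436]
eef_rot: [0.002, 0.221, 0.975, -0.001]
ft_force: [-0.3, -0.9, -1.4]
width: 0.0534
gripper_force: 63.3
t 16.45 pos [ 0.4517 -0.3441  0.1436] yawY 64.42 tilt 0.23 w 0.0534 gf 63.3 F [-0.3 -0.9 -1.4] j7 1.62
now tx -0.016 ty 1.447 tz 0.014 twist -1.115
after twist tx -1.121 ty 0.914 tz 0.014 twist -1.115
```

```bash
python3 -m inch '[-1,-0.002,0.04,0,0, -1,-0.002,0.09,0,0, -1,-0.002,0.1,0,0, -1,-0.002,0.1,0,0, -1,-0.002,0.1,0,0, -1,-0.002,0.1,0,0, -1,-0.002,0.1,0,0, -1,-0.002,0.1,0,0]' >/dev/null
python3 -m inch '[-1,0,0.1,0,0, -1,0,0.1,0,0, -1,0,0.1,0,0, -1,0,0.1,0,0, -1,0,0.1,0,0, -1,0,0.1,0,0, -1,0,0.08,0,0, -1,0,0.037,0,0]' >/dev/null
python3 -m inch '[-1,0,0,0,-0.139, -1,0,0,0,-0.139, -1,0,0,0,-0.139, -1,0,0,0,-0.139, -1,0,0,0,-0.139, -1,0,0,0,-0.139, -1,0,0,0,-0.139, -1,0,0,0,-0.139]' >/dev/null
python3 -m inch '[-1,0,0,0,0, -1,0,0,0,0, -1,0,0,0,0, -1,0,0,0,0, -1,0,0,0,0, -1,0,0,0,0, -1,0,0,0,0, -1,0,0,0,0]'
python3 go.py .6114 -.0195 .069 114.5
```

```text
t: 19.12
ee_pos: [0.6106, -0.0187, 0.1402]
eef_rot: [0.0, -0.212, 0.977, -0.0]
ft_force: [-0.4, 0.4, -1.6]
width: 0.0534
gripper_force: 63.3
t 19.12 pos [ 0.6106 -0.0187  0.1402] yawY 114.45 tilt 0.0 w 0.0534 gf 63.3 F [-0.4  0.4 -1.6] j7 1.72
now tx -0.002 ty -0.004 tz 0.285 twist -0.001
after twist tx -0.002 ty -0.004 tz 0.285 twist -0.001
```

```bash
python3 -m inch '[-1,-0.002,-0.004,0.04,0, -1,0,0,0.05,0, -1,0,0,0.05,0, -1,0,0,0.05,0, -1,0,0,0.045,0, -1,0,0,0.035,0, -1,0,0,0.015,0, -1,0,0,0,0]' 
python3 go.py .6114 -.0195 .069 114.5
python3 - <<'E'
from h import *
im=bot.capture("scene")[:,:,::-1]
cv2.imwrite("pics/g4.png",cv2.resize(im[162:232,237:307],(570,570),interpolation=cv2.INTER_CUBIC))
E
```

```text
t: 19.78
ee_pos: [0.6109, -0.0195, 0.0677]
eef_rot: [-0.001, -0.212, 0.977, 0.0]
ft_force: [0.0, 0.0, -0.9]
width: 0.0536
gripper_force: 63.3
t 19.78 pos [ 0.6109 -0.0195  0.0677] yawY 114.47 tilt 0.1 w 0.0536 gf 63.3 F [ 0.   0.  -0.9] j7 1.68
now tx -0.002 ty -0.001 tz -0.005 twist -0.001
after twist tx -0.002 ty -0.001 tz -0.005 twist -0.001
```

View pics/g4.png

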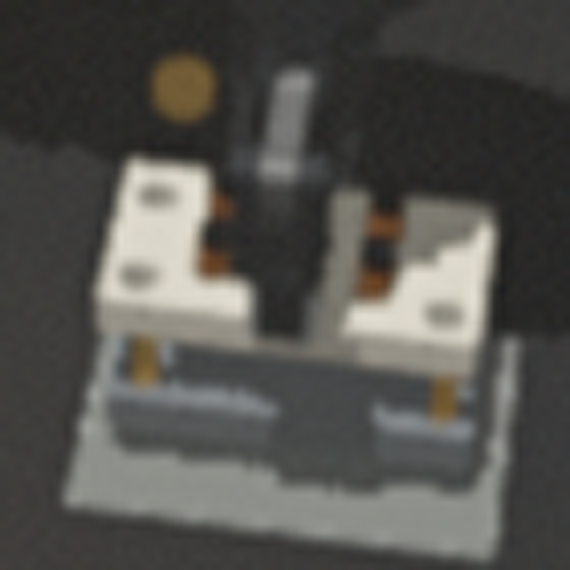

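The crop shows the vial plate upright over the posts, with holes at (157,195), (138,273), (444,315) and post shafts at (146,340) and (445,380).

Run:
```python
from fit import *
H=[(-45,17),(-45,-17),(45,-17)]
p,_=fit([(157,195),(138,273),(444,315)],H,.0677-.0058+.014,(237,162),8.143)
q,_=fit([(112,141),(100,199),(315,223)],H,.069-.0057+.014,(237,162),5.714)
a=np.radians(24.6);ex=np.array([np.cos(a),np.sin(a)]);ey=np.array([-ex[1],ex[0]])
for n,d,t in(("vial",p,(.6109,-.0195)),("cool",q,(.6131,-.0233))):
    D=d[:2]-t;print(n,d,"plate-TCP along x,y mm",(D@ex*1e3).round(1),(D@ey*1e3).round(1))
```

```text
vial [ 6.12600e-01 -2.02000e-02  2.38857e+01] plate-TCP along x,y mm 1.3 -1.3
cool [ 6.15500e-01 -2.27000e-02  2.52146e+01] plate-TCP along x,y mm 2.4 -0.5
```

```bash
python3 -m inch '[-1,-0.006,0,0,0, -1,0,0,0,0, -1,0,0,0.01,0, -1,0,0,0.01,0, -1,0,0,0.01,0, -1,0,0,0.01,0, -1,0,0,0.005,0, -1,0,0,0,0]' 
python3 -m inch '[-1,0,0,0.004,0, -1,0,0,0.004,0, -1,0,0,0.004,0, -1,0,0,0.004,0, -1,0,0,0,0, -1,0,0,0,0, -1,0,0,0,0, -1,0,0,0,0]' 
python3 go.py .6114 -.0195 .041 114.5
```

```text
t: 20.5
ee_pos: [0.6125, -0.0189, 0.0572]
eef_rot: [-0.0, -0.212, 0.977, 0.0]
ft_force: [0.3, -0.1, -1.0]
width: 0.0532
gripper_force: 63.3
t: 21.17
ee_pos: [0.6128, -0.0189, 0.0537]
eef_rot: [0.0, -0.212, 0.977, -0.0]
ft_force: [0.4, -0.3, -2.2]
width: 0.0534
gripper_force: 63.3
t 21.17 pos [ 0.6128 -0.0189  0.0537] yawY 114.46 tilt 0.01 w 0.0534 gf 63.3 F [ 0.4 -0.3 -2.2] j7 1.67
now tx 0.006 ty 0.000 tz 0.051 twist -0.001
after twist tx 0.006 ty 0.000 tz 0.051 twist -0.001
```

```bash
python3 -m inch '[-1,0,0,0.008,0, -1,0,0,0.008,0, -1,0,0,0.008,0, -1,0,0,0.008,0, -1,0,0,0.005,0, -1,0,0,0.003,0, -1,0,0,0,0, -1,0,0,0,0]' 
python3 -m inch '[-1,0,0,0.002,0, -1,0,0,0.002,0, -1,0,0,0.002,0, -1,0,0,0.002,0, -1,0,0,0,0, -1,0,0,0,0, -1,0,0,0,0, -1,0,0,0,0]' 
python3 go.py .6114 -.0195 .040 114.5
```

```text
t: 21.83
ee_pos: [0.6128, -0.0189, 0.0436]
eef_rot: [-0.0, -0.212, 0.977, 0.0]
ft_force: [0.4, 0.1, -1.7]
width: 0.0531
gripper_force: 63.3
t: 22.5
ee_pos: [0.6128, -0.0189, 0.0416]
eef_rot: [0.0, -0.212, 0.977, 0.0]
ft_force: [0.3, -0.5, -2.1]
width: 0.0538
gripper_force: 63.3
t 22.5 pos [ 0.6128 -0.0189  0.0416] yawY 114.47 tilt 0.0 w 0.0538 gf 63.3 F [ 0.3 -0.5 -2.1] j7 1.66
now tx 0.006 ty 0.000 tz 0.007 twist -0.001
after twist tx 0.006 ty 0.000 tz 0.007 twist -0.001
```

```bash
python3 -m inch '[-1,0,0,0.002,0, -1,0,0,0.002,0, -1,0,0,0.002,0, -1,0,0,0.001,0, -1,0,0,0,0, -1,0,0,0,0, -1,0,0,0,0, -1,0,0,0,0]'
```

```text
t: 23.17
ee_pos: [0.6128, -0.0189, 0.0402]
eef_rot: [0.0, -0.212, 0.977, -0.0]
ft_force: [-3.4, -0.7, 5.8]
width: 0.0537
gripper_force: 64.1
```

Contact shows the vial plate home. I release, rise, and go to the yellow bottle.

```bash
python3 -m inch '[-1,0,0,-0.004,0, -1,0,0,0,0, 1,0,0,0,0, 1,0,0,0,0, 1,0,0,0,0, 1,0,0,0,0, 1,0,0,0,0, 1,0,0,0,0]' 
python3 -m inch '[1,0,0,-0.02,0, 1,0,0,-0.06,0, 1,0,0,-0.12,0, 1,0,0,-0.12,0, 1,0,0,-0.12,0, 1,0,0,-0.08,0, 1,0,0,0,0, 1,0,0,0,0]' >/dev/null
python3 -m inch '[1,0,0,0,0.122, 1,0,0,0,0.122, 1,0,0,0,0.122, 1,0,0,0,0.122, 1,0,0,0,0.122, 1,0,0,0,0.122, 1,0,0,0,0.122, 1,0,0,0,0.122]' 
python3 go.py .5328 -.1855 .12 70
```

```text
t: 23.83
ee_pos: [0.6128, -0.0189, 0.0409]
eef_rot: [0.0, -0.212, 0.977, -0.0]
ft_force: [-0.2, -0.5, -0.3]
width: 0.0853
gripper_force: 0.0
t: 25.17
ee_pos: [0.6119, -0.019, 0.1694]
eef_rot: [-0.001, 0.171, 0.985, -0.0]
ft_force: [0.1, -0.6, -0.1]
width: 0.0857
gripper_force: 0.0
t 25.17 pos [ 0.6119 -0.019   0.1694] yawY 70.27 tilt 0.15 w 0.0857 gf 0.0 F [ 0.1 -0.6 -0.1] j7 1.09
now tx 0.073 ty -0.734 tz 0.198 twist 0.006
after twist tx 0.070 ty -0.734 tz 0.198 twist 0.006
```

```bash
python3 -m inch '[1,0.01,-0.1,0,0, 1,0.01,-0.1,0,0, 1,0.01,-0.11,0,0, 1,0.01,-0.11,0,0, 1,0.01,-0.11,0,0, 1,0.01,-0.11,0,0, 1,0.012,-0.064,0.04,0, 1,0,-0.03,0.04,0]' >/dev/null
python3 -m inch '[1,0,0,0.06,0, 1,0,0,0.06,0, 1,0,0,0.03,0, 1,0,0,0,0, 1,0,0,0,0, 1,0,0,0,0, 1,0,0,0,0, 1,0,0,0,0]' 
python3 go.py .5328 -.1855 .064 70
python3 - <<'E'
from h import *
for n in("top","scene"):
    im=bot.capture(n)[:,:,::-1]
    u,v=map(int,proj(n,[.533,-.186,.09]))
    globals()[n]=cv2.resize(im[v-35:v+35,u-35:u+35],(400,400),interpolation=cv2.INTER_CUBIC)
cv2.imwrite("pics/g5.png",np.hstack([top,scene]))
E
```

```text
t: 26.5
ee_pos: [0.5352, -0.1859, 0.1141]
eef_rot: [0.001, 0.169, 0.986, -0.0]
ft_force: [-0.3, -0.2, -0.1]
width: 0.0856
gripper_force: 0.0
t 26.5 pos [ 0.5352 -0.1859  0.1141] yawY 70.56 tilt 0.07 w 0.0856 gf 0.0 F [-0.3 -0.2 -0.1] j7 1.37
now tx 0.009 ty -0.002 tz 0.200 twist 0.012
after twist tx 0.009 ty -0.002 tz 0.200 twist 0.012
```

View pics/g5.png

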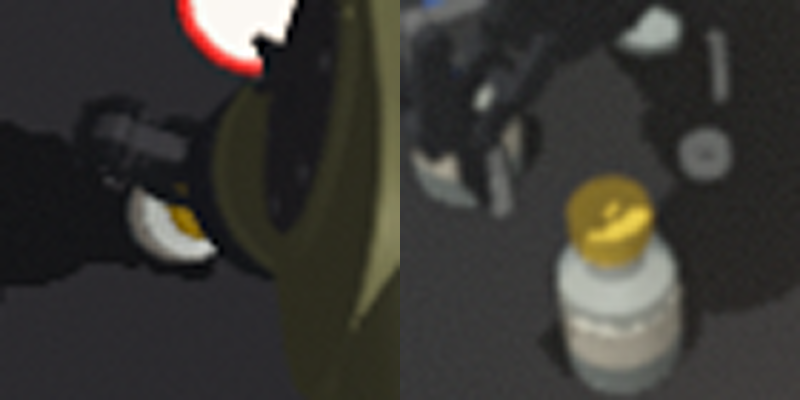

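The crops show the fingers on both sides of the yellow cap (scene (610,215)), roughly centred. I descend and grip.

```bash
python3 -m inch '[1,0.009,0,0.03,0, 1,0,0,0.03,0, 1,0,0,0.03,0, 1,0,0,0.03,0, 1,0,0,0.03,0, 1,0,0,0.03,0, 1,0,0,0.02,0, 1,0,0,0,0]'
python3 -m inch '[-1,0,0,0,0, -1,0,0,0,0, -1,0,0,0,0, -1,0,0,0,0, -1,0,0,0,0, -1,0,0,0,0, -1,0,0,0,0, -1,0,0,0,0]'
python3 -m inch '[-1,0,0,0,0, -1,0,0,0,0, -1,0,0,-0.02,0, -1,0,0,-0.06,0, -1,0,0,-0.1,0, -1,0,0,-0.1,0, -1,0,0,-0.1,0, -1,0,0,-0.06,0]'
python3 go.py .4255 .1515 .17 70
```

```text
t: 27.27
ee_pos: [0.5319, -0.185, 0.0619]
eef_rot: [-0.001, 0.169, 0.986, 0.0]
ft_force: [-0.4, -0.7, -1.1]
width: 0.0855
gripper_force: 0.0
t: 27.93
ee_pos: [0.5329, -0.1854, 0.064]
eef_rot: [0.001, 0.169, 0.986, -0.0]
ft_force: [-1.4, 0.2, 5.3]
width: 0.0302
gripper_force: 59.0
t: 28.6
ee_pos: [0.5331, -0.1853, 0.1759]
eef_rot: [0.001, 0.169, 0.986, -0.0]
ft_force: [0.4, -0.5, -0.8]
width: 0.03
gripper_force: 59.5
t 28.6 pos [ 0.5331 -0.1853  0.1759] yawY 70.55 tilt 0.12 w 0.03 gf 59.5 F [ 0.4 -0.5 -0.8] j7 1.4
now tx 0.854 ty 1.127 tz 0.024 twist 0.012
after twist tx 0.865 ty 1.119 tz 0.024 twist 0.012
```

```bash
python3 -m inch '[-1,0.03,0.04,0,0, -1,0.05,0.065,0,0, -1,0.055,0.073,0,0, -1,0.06,0.08,0,0, -1,0.06,0.08,0,0, -1,0.06,0.08,0,0, -1,0.06,0.08,0,0, -1,0.06,0.08,0,0]' >/dev/null
python3 -m inch '[-1,0.06,0.08,0,0, -1,0.06,0.08,0,0, -1,0.06,0.08,0,0, -1,0.06,0.08,0,0, -1,0.06,0.08,0,0, -1,0.06,0.08,0,0, -1,0.04,0.05,0,0, -1,0.019,0.019,0,0]' >/dev/null
python3 -m inch '[-1,0,0,0.03,0, -1,0,0,0.06,0, -1,0,0,0.06,0, -1,0,0,0.06,0, -1,0,0,0.06,0, -1,0,0,0.04,0, -1,0,0,0.02,0, -1,0,0,0,0]'
python3 go.py .4255 .1515 .068 70
```

```text
t: 30.6
ee_pos: [0.4243, 0.1501, 0.0894]
eef_rot: [-0.001, 0.17, 0.986, -0.001]
ft_force: [-0.7, -0.7, -1.4]
width: 0.0301
gripper_force: 59.5
t 30.6 pos [0.4243 0.1501 0.0894] yawY 70.47 tilt 0.18 w 0.0301 gf 59.5 F [-0.7 -0.7 -1.4] j7 0.61
now tx -0.003 ty 0.007 tz 0.086 twist 0.010
after twist tx -0.003 ty 0.007 tz 0.086 twist 0.010
```

```bash
python3 -m inch '[-1,-0.003,0.007,0.02,0, -1,0,0,0.02,0, -1,0,0,0.015,0, -1,0,0,0.01,0, -1,0,0,0.005,0, -1,0,0,0.004,0, -1,0,0,0,0, -1,0,0,0,0]'
python3 -m inch '[-1,0,0,0.003,0, -1,0,0,0.003,0, -1,0,0,0.002,0, -1,0,0,0.002,0, -1,0,0,0,0, -1,0,0,0,0, -1,0,0,0,0, -1,0,0,0,0]'
```

```text
t: 31.27
ee_pos: [0.4264, 0.153, 0.0725]
eef_rot: [0.0, 0.169, 0.986, 0.0]
ft_force: [0.5, 0.2, -1.7]
width: 0.0301
gripper_force: 59.5
t: 31.93
ee_pos: [0.4264, 0.153, 0.0699]
eef_rot: [0.0, 0.169, 0.986, -0.0]
ft_force: [-0.6, 0.9, -2.1]
width: 0.0303
gripper_force: 59.5
```

```bash
python3 -m inch '[-1,0,0,0.002,0, -1,0,0,0.002,0, -1,0,0,0.002,0, -1,0,0,0.002,0, -1,0,0,0,0, -1,0,0,0,0, -1,0,0,0,0, -1,0,0,0,0]'
```

```text
t: 32.6
ee_pos: [0.4264, 0.1529, 0.068]
eef_rot: [0.0, 0.169, 0.986, -0.0]
ft_force: [-1.2, -0.6, 3.4]
width: 0.03
gripper_force: 59.9
```

```bash
python3 -m inch '[-1,0,0,-0.002,0, 1,0,0,0,0, 1,0,0,0,0, 1,0,0,0,0, 1,0,0,0,0, 1,0,0,0,0, 1,0,0,0,0, 1,0,0,0,0]' >/dev/null
python3 -m inch '[1,0,0,-0.02,0, 1,0,0,-0.06,0, 1,0,0,-0.08,0, 1,0,0,-0.08,0, 1,0,0,-0.06,0, 1,0,0,-0.02,0, 1,0,0,0,0, 1,0,0,0,0]'
python3 go.py .5225 .181 .12 70
```

```text
t: 33.93
ee_pos: [0.4263, 0.1528, 0.1482]
eef_rot: [0.0, 0.169, 0.986, -0.0]
ft_force: [-0.1, 0.2, -0.2]
width: 0.0853
gripper_force: 0.0
t 33.93 pos [0.4263 0.1528 0.1482] yawY 70.54 tilt 0.01 w 0.0853 gf 0.0 F [-0.1  0.2 -0.2] j7 0.66
now tx -0.325 ty 0.235 tz 0.113 twist 0.012
after twist tx -0.323 ty 0.238 tz 0.113 twist 0.012
```

```bash
python3 -m inch '[1,-0.06,0.045,0,0, 1,-0.06,0.045,0,0, 1,-0.06,0.045,0,0, 1,-0.06,0.045,0,0, 1,-0.05,0.035,0,0, 1,-0.035,0.02,0.04,0, 1,0,0,0.06,0, 1,0,0,0.013,0]' >/dev/null
python3 -m inch '[1,0,0,0,0, 1,0,0,0,0, 1,0,0,0,0, 1,0,0,0,0, 1,0,0,0,0, 1,0,0,0,0, 1,0,0,0,0, 1,0,0,0,0]' >/dev/null
python3 go.py .5225 .181 .064 70
python3 - <<'E'
from h import *
for n in("top","scene"):
    im=bot.capture(n)[:,:,::-1]
    u,v=map(int,proj(n,[.5225,.181,.09]))
    globals()[n]=cv2.resize(im[v-50:v+50,u-50:u+50],(400,400),interpolation=cv2.INTER_CUBIC)
cv2.imwrite("pics/g6.png",np.hstack([top,scene]))
E
```

```text
t 35.27 pos [0.5226 0.1813 0.1204] yawY 70.55 tilt 0.02 w 0.0856 gf 0.0 F [-0.6  0.6 -0.7] j7 0.66
now tx 0.000 ty -0.001 tz 0.226 twist 0.012
after twist tx 0.000 ty -0.001 tz 0.226 twist 0.012
```

View pics/g6.png

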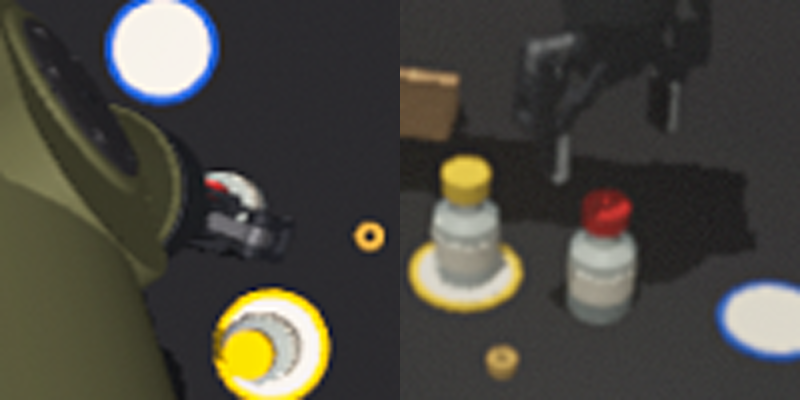

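The yellow bottle stands centred on its coaster (scene (466,265)). The fingers straddle the red cap (scene (607,212)). I descend and grip.

```bash
python3 -m inch '[1,0,0,0.03,0, 1,0,0,0.035,0, 1,0,0,0.035,0, 1,0,0,0.035,0, 1,0,0,0.035,0, 1,0,0,0.035,0, 1,0,0,0.02,0, 1,0,0,0,0]'
python3 -m inch '[-1,0,0,0,0, -1,0,0,0,0, -1,0,0,0,0, -1,0,0,0,0, -1,0,0,0,0, -1,0,0,0,0, -1,0,0,0,0, -1,0,0,0,0]'
python3 -m inch '[-1,0,0,0,0, -1,0,0,0,0, -1,0,0,-0.02,0, -1,0,0,-0.06,0, -1,0,0,-0.12,0, -1,0,0,-0.12,0, -1,0,0,-0.12,0, -1,0,0,-0.07,0]'
python3 go.py .641 -.2295 .17 70
```

```text
t: 36.03
ee_pos: [0.5218, 0.1811, 0.0624]
eef_rot: [-0.001, 0.169, 0.986, -0.001]
ft_force: [-0.5, -0.7, -0.9]
width: 0.0851
gripper_force: 0.0
t: 36.7
ee_pos: [0.523, 0.1815, 0.0646]
eef_rot: [0.001, 0.169, 0.986, 0.0]
ft_force: [-0.2, -0.9, 5.7]
width: 0.0304
gripper_force: 59.3
t: 37.37
ee_pos: [0.5232, 0.1817, 0.1946]
eef_rot: [0.001, 0.169, 0.986, 0.001]
ft_force: [0.5, 0.2, -1.1]
width: 0.03
gripper_force: 59.4
t 37.37 pos [0.5232 0.1817 0.1946] yawY 70.55 tilt 0.17 w 0.03 gf 59.4 F [ 0.5  0.2 -1.1] j7 0.69
now tx -0.992 ty -1.394 tz 0.099 twist 0.012
after twist tx -1.005 ty -1.384 tz 0.099 twist 0.012
```

```bash
python3 -m inch '[-1,-0.03,-0.042,0,0, -1,-0.05,-0.07,0,0, -1,-0.06,-0.0843,0,0, -1,-0.06,-0.0843,0,0, -1,-0.06,-0.0843,0,0, -1,-0.06,-0.0843,0,0, -1,-0.06,-0.0843,0,0, -1,-0.06,-0.0843,0,0]' >/dev/null
python3 -m inch '[-1,-0.06,-0.0843,0,0, -1,-0.06,-0.0843,0,0, -1,-0.06,-0.0843,0,0, -1,-0.06,-0.0843,0,0, -1,-0.06,-0.0843,0,0, -1,-0.06,-0.0843,0,0, -1,-0.06,-0.0843,0,0, -1,-0.06,-0.0843,0,0]' >/dev/null
python3 -m inch '[-1,-0.045,-0.064,0.04,0, -1,-0.027,-0.038,0.06,0, -1,0,0,0.08,0, -1,0,0,0.08,0, -1,0,0,0.07,0, -1,0,0,0.05,0, -1,0,0,0.03,0, -1,0,0,0,0]' >/dev/null
python3 go.py .641 -.2295 .068 70
```

```text
t 39.37 pos [ 0.639  -0.2291  0.0862] yawY 70.59 tilt 0.24 w 0.0302 gf 59.4 F [-0.2 -0.9 -1.2] j7 1.38
now tx -0.008 ty 0.001 tz 0.073 twist 0.013
after twist tx -0.008 ty 0.001 tz 0.073 twist 0.013
```

```bash
python3 -m inch '[-1,-0.003,0,0.02,0, -1,0,0,0.016,0, -1,0,0,0.01,0, -1,0,0,0.005,0, -1,0,0,0.003,0, -1,0,0,0,0, -1,0,0,0,0, -1,0,0,0,0]'
python3 -m inch '[-1,0,0,0.003,0, -1,0,0,0.002,0, -1,0,0,0.002,0, -1,0,0,0.002,0, -1,0,0,0,0, -1,0,0,0,0, -1,0,0,0,0, -1,0,0,0,0]'
```

```text
t: 40.03
ee_pos: [0.6412, -0.2303, 0.0757]
eef_rot: [0.0, 0.169, 0.986, -0.0]
ft_force: [-0.2, 0.5, -1.2]
width: 0.0302
gripper_force: 59.4
t: 40.7
ee_pos: [0.641, -0.2302, 0.0732]
eef_rot: [0.0, 0.169, 0.986, -0.0]
ft_force: [-0.1, -0.3, -0.9]
width: 0.03
gripper_force: 59.4
```

```bash
python3 -m inch '[-1,0,0,0.003,0, -1,0,0,0.003,0, -1,0,0,0.003,0, -1,0,0,0.003,0, -1,0,0,0.003,0, -1,0,0,0,0, -1,0,0,0,0, -1,0,0,0,0]'
python3 -m inch '[-1,0,0,0.002,0, -1,0,0,0.002,0, -1,0,0,0,0, -1,0,0,0,0, -1,0,0,0,0, -1,0,0,0,0, -1,0,0,0,0, -1,0,0,0,0]'
```

```text
t: 41.37
ee_pos: [0.641, -0.2302, 0.0694]
eef_rot: [0.0, 0.169, 0.986, -0.0]
ft_force: [-0.1, 0.2, -0.8]
width: 0.0304
gripper_force: 59.4
t: 42.03
ee_pos: [0.6412, -0.2303, 0.0687]
eef_rot: [0.0, 0.169, 0.986, -0.0]
ft_force: [-0.9, 0.7, 3.8]
width: 0.0301
gripper_force: 59.8
```

Contact. I release, rise, and go to the blue bottle.

```bash
python3 -m inch '[-1,0,0,-0.002,0, 1,0,0,0,0, 1,0,0,0,0, 1,0,0,0,0, 1,0,0,0,0, 1,0,0,0,0, 1,0,0,0,0, 1,0,0,0,0]' >/dev/null
python3 -m inch '[1,0,0,-0.02,0, 1,0,0,-0.06,0, 1,0,0,-0.08,0, 1,0,0,-0.08,0, 1,0,0,-0.06,0, 1,0,0,-0.02,0, 1,0,0,0,0, 1,0,0,0,0]' >/dev/null
python3 go.py .4135 -.145 .12 70
```

```text
t 43.37 pos [ 0.6408 -0.2302  0.1486] yawY 70.55 tilt 0.02 w 0.0857 gf 0.0 F [-0.7  0.5  0.3] j7 1.39
now tx 0.971 ty 0.018 tz 0.114 twist 0.012
after twist tx 0.971 ty 0.009 tz 0.114 twist 0.012
```

```bash
python3 -m inch '[1,0.06,0,0,0, 1,0.08,0.003,0,0, 1,0.09,0.003,0,0, 1,0.09,0.003,0,0, 1,0.09,0.003,0,0, 1,0.09,0.003,0,0, 1,0.09,0.003,0,0, 1,0.09,0,0,0]' >/dev/null
python3 -m inch '[1,0.09,0,0,0, 1,0.09,0,0,0, 1,0.07,0,0,0, 1,0.041,0,0.05,0, 1,0,0,0.064,0, 1,0,0,0,0, 1,0,0,0,0, 1,0,0,0,0]' >/dev/null
python3 go.py .4135 -.145 .064 70
python3 - <<'E'
from h import *
for n in("top","scene"):
    im=bot.capture(n)[:,:,::-1]
    u,v=map(int,proj(n,[.4135,-.145,.09]))
    globals()[n]=cv2.resize(im[v-50:v+50,u-50:u+50],(400,400),interpolation=cv2.INTER_CUBIC)
cv2.imwrite("pics/g7.png",np.hstack([top,scene]))
E
```

```text
t 44.7 pos [ 0.4139 -0.1451  0.1204] yawY 70.55 tilt 0.03 w 0.0853 gf 0.0 F [ 0.1  0.  -0.1] j7 1.34
now tx 0.002 ty -0.000 tz 0.226 twist 0.012
after twist tx 0.002 ty -0.000 tz 0.226 twist 0.012
```

View pics/g7.png

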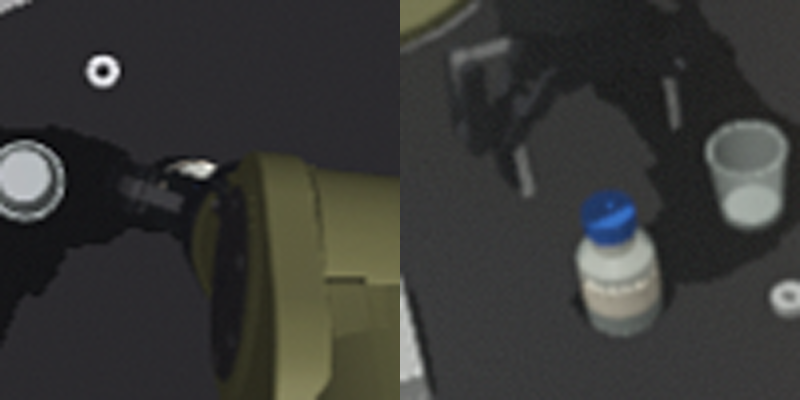

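The fingers straddle the blue cap (scene (609,215)) and the beaker at (748,175) is clear. I descend and grip.

```bash
python3 -m inch '[1,0,0,0.03,0, 1,0,0,0.035,0, 1,0,0,0.035,0, 1,0,0,0.035,0, 1,0,0,0.035,0, 1,0,0,0.035,0, 1,0,0,0.02,0, 1,0,0,0,0]' >/dev/null
python3 -m inch '[-1,0,0,0,0, -1,0,0,0,0, -1,0,0,0,0, -1,0,0,0,0, -1,0,0,0,0, -1,0,0,0,0, -1,0,0,0,0, -1,0,0,0,0]'
python3 -m inch '[-1,0,0,0,0, -1,0,0,0,0, -1,0,0,-0.02,0, -1,0,0,-0.06,0, -1,0,0,-0.12,0, -1,0,0,-0.12,0, -1,0,0,-0.12,0, -1,0,0,-0.07,0]'
python3 go.py .637 .231 .17 70
```

```text
t: 46.13
ee_pos: [0.414, -0.1452, 0.0647]
eef_rot: [0.001, 0.169, 0.986, -0.0]
ft_force: [-0.6, -0.2, 5.2]
width: 0.0303
gripper_force: 58.8
t: 46.8
ee_pos: [0.4142, -0.1451, 0.1948]
eef_rot: [0.001, 0.169, 0.986, -0.0]
ft_force: [-0.2, -1.3, -0.9]
width: 0.0302
gripper_force: 59.7
t 46.8 pos [ 0.4142 -0.1451  0.1948] yawY 70.55 tilt 0.17 w 0.0302 gf 59.7 F [-0.2 -1.3 -0.9] j7 1.39
now tx -0.340 ty 1.715 tz 0.099 twist 0.012
after twist tx -0.323 ty 1.719 tz 0.099 twist 0.012
```

```bash
python3 -m inch '[-1,-0.008,0.04,0,0, -1,-0.014,0.07,0,0, -1,-0.0198,0.1,0,0, -1,-0.0198,0.1,0,0, -1,-0.0198,0.1,0,0, -1,-0.0198,0.1,0,0, -1,-0.0198,0.1,0,0, -1,-0.0198,0.1,0,0]' >/dev/null
python3 -m inch '[-1,-0.0198,0.1,0,0, -1,-0.0198,0.1,0,0, -1,-0.0198,0.1,0,0, -1,-0.0198,0.1,0,0, -1,-0.0198,0.1,0,0, -1,-0.0198,0.1,0,0, -1,-0.0198,0.1,0,0, -1,-0.0198,0.1,0,0]' >/dev/null
python3 -m inch '[-1,-0.018,0.09,0,0, -1,-0.014,0.07,0.04,0, -1,-0.009,0.045,0.08,0, -1,0,0,0.09,0, -1,0,0,0.09,0, -1,0,0,0.07,0, -1,0,0,0.04,0, -1,0,0,0,0]' >/dev/null
python3 go.py .637 .231 .068 70
```

```text
t 48.8 pos [0.6345 0.2306 0.0855] yawY 70.58 tilt 0.34 w 0.0298 gf 59.7 F [-1.1  0.2 -1.3] j7 0.63
now tx -0.009 ty 0.005 tz 0.070 twist 0.013
after twist tx -0.009 ty 0.005 tz 0.070 twist 0.013
```

```bash
python3 -m inch '[-1,-0.003,0,0.02,0, -1,0,0,0.016,0, -1,0,0,0.01,0, -1,0,0,0.005,0, -1,0,0,0,0, -1,0,0,0,0, -1,0,0,0,0, -1,0,0,0,0]'
python3 -m inch '[-1,0,0,0.003,0, -1,0,0,0.003,0, -1,0,0,0.003,0, -1,0,0,0.003,0, -1,0,0,0.002,0, -1,0,0,0,0, -1,0,0,0,0, -1,0,0,0,0]'
```

```text
t: 49.47
ee_pos: [0.6375, 0.2306, 0.0768]
eef_rot: [0.0, 0.169, 0.986, 0.0]
ft_force: [-0.3, -0.4, -1.5]
width: 0.0302
gripper_force: 59.7
t: 50.13
ee_pos: [0.6373, 0.2306, 0.0729]
eef_rot: [-0.0, 0.169, 0.986, 0.0]
ft_force: [-0.6, 0.3, -1.6]
width: 0.0302
gripper_force: 59.7
```

```bash
python3 -m inch '[-1,0,0,0.003,0, -1,0,0,0.003,0, -1,0,0,0.003,0, -1,0,0,0.003,0, -1,0,0,0.003,0, -1,0,0,0,0, -1,0,0,0,0, -1,0,0,0,0]'
python3 -m inch '[-1,0,0,0.002,0, -1,0,0,0.002,0, -1,0,0,0,0, -1,0,0,0,0, -1,0,0,0,0, -1,0,0,0,0, -1,0,0,0,0, -1,0,0,0,0]'
```

```text
t: 50.8
ee_pos: [0.6373, 0.2306, 0.0691]
eef_rot: [-0.0, 0.169, 0.986, -0.0]
ft_force: [0.0, 0.3, -2.0]
width: 0.0301
gripper_force: 59.9
t: 51.47
ee_pos: [0.6375, 0.2307, 0.0689]
eef_rot: [0.0, 0.169, 0.986, 0.0]
ft_force: [-1.7, -0.5, 5.1]
width: 0.0304
gripper_force: 60.4
```

```bash
python3 -m inch '[-1,0,0,-0.002,0, 1,0,0,0,0, 1,0,0,0,0, 1,0,0,0,0, 1,0,0,0,0, 1,0,0,0,0, 1,0,0,0,0, 1,0,0,0,0]' >/dev/null
python3 -m inch '[1,0,0,-0.02,0, 1,0,0,-0.06,0, 1,0,0,-0.1,0, 1,0,0,-0.12,0, 1,0,0,-0.12,0, 1,0,0,-0.1,0, 1,0,0.05,0,0, 1,0,0.1,0,0]' >/dev/null
python3 -m inch '[1,0.08,0.1,0,0, 1,0.08,0.1,0,0, 1,0.08,0.1,0,0, 1,0.08,0.1,0,0, 1,0.08,0.1,0,0, 1,0.08,0.08,0,0, 1,0.05,0.04,0,0, 1,0,0,0,0]'
python3 - <<'E'
from h import *
im=bot.capture("top")[:,:,::-1];im2=bot.capture("scene")[:,:,::-1]
A=cv2.resize(im[110:290,90:400],(775,450)[:2],interpolation=cv2.INTER_CUBIC)
cv2.imwrite("pics/f1.png",A)
cv2.imwrite("pics/f2.png",cv2.resize(im2[90:310,160:380],(600,600),interpolation=cv2.INTER_CUBIC))
E
```

```text
t: 53.47
ee_pos: [0.5724, 0.4612, 0.1987]
eef_rot: [-0.001, 0.166, 0.986, 0.001]
ft_force: [-1.0, 0.6, -0.5]
width: 0.0854
gripper_force: 0.0
```

View pics/f1.png

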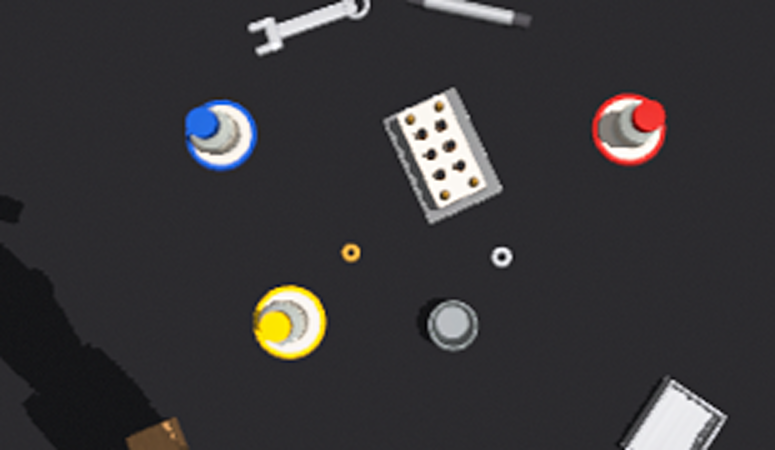

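View pics/f2.png

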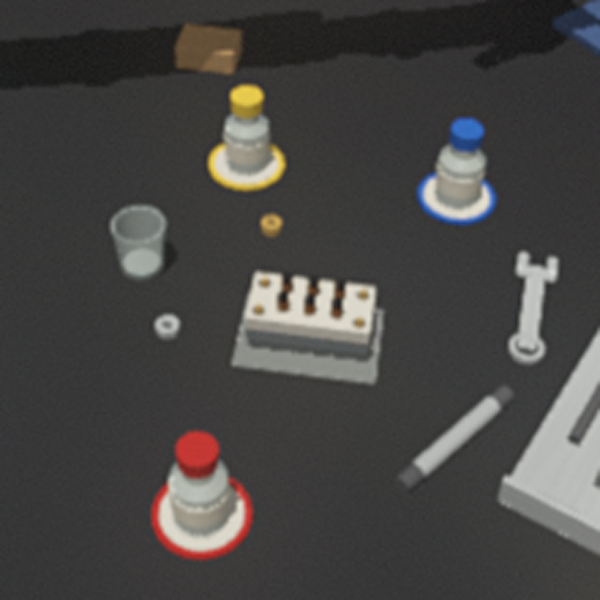

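Both plates are home on the posts with the vials up (top view (442,150)). Each bottle is upright and centred on the coaster of its colour: blue (221,135), red (628,129), yellow (289,321). The beaker is untouched at (452,324) and the arm is clear, so I hand the job in.

```bash
python3 -c "
from workcell import bot
print(bot.sign_off())"
```

```text
the job is handed in; nothing more can be done
None
```

I handed the job in at about 54 s: both plates are home on the carrier with the vials up, each bottle stands centred on its matching coaster, and the beaker was not touched.

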